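# Pack the stair fitter's tray

### The arm

A 6-joint arm with a two-finger parallel gripper is mounted at the origin on a cart in front of the work surface, level with it; the furniture and walls round the work are solid. World frame = base frame: x ahead of the robot, y to its left, z up, the work surface at z = 0. Lengths are in m, angles in rad, forces in N, time in s.
With the tool pointing down it reaches from about 0.375 to 0.9 m from the base axis. Payload 3.1 kg.
Tool frame: the origin (TCP) lies at the very end of the fingers, on their centre line; the grasp point (between the pads) lies 19 mm behind it; z points along the fingers, y is the line along which they close (so a half turn about z gives the same grasp; the last joint's range is limited). The gripper opens to 85 mm and grips with 20 to 120 N. Pads are 22 mm wide; open, the fingers measure 114 mm over their backs; the gripper's body (76 mm by 85 mm) begins 54 mm behind the grasp point. The pads swing forward as they close: fully open they stand 13 mm farther back than shut.
Start: joints at [1.036, 0.527, 1.433, -0, 1.181, -0.178], TCP at [0.218, 0.586, 0.231] pointing down, gripper open.
Joint ranges: [-3.08, 3.08], [-0.75, 2.2], [0.22, 2.44], [-1.43, 4.57], [0, 2.65], [-2.85, 2.85]. Speed limits (rad/s): [2.79, 2.79, 3.14, 3.14, 3.14, 3.14].

### API

Orientations are given as a unit quaternion [w, x, y, z].
In Python, from plant import monitor, read_camera, hand_in gives the robot as it stands. The module is installed in compiled form; this text tells all that it offers.
- The arm moves only by the shell command python3 -m inch 'ROWS'. ROWS is a JSON object whose one key "motion" holds a list of rows, each a list of 7 numbers: the shift along the tool's x, y, z in cm, then the turn, a rotation vector about the tool's x, y, z in degrees, then the finger opening in cm, from 0 to 8.54. A call has 1 to 5 rows; each row is the pose to reach, as a shift and turn from the pose commanded when the call began, along the tool's axes at that moment; what a row does not reach only later rows make up. A row lasts 1/10 s, in which the tool goes at most 50 mm and 8.59 degrees, less where a joint would pass 70% of its speed; a pose out of reach is approached as far as the arm can. A call with a gripper value outside its range is refused whole. The fingers move at their own pace and stop on an object; the grip force is fixed at half the most. Time passes only in rows, so rows that repeat a pose let the fingers close. It gives the time, the measured TCP pose, the force, the opening and the grip force at its end, in the units of the state.
- monitor.get_state(): the state, without advancing time (a new reading comes with each control period).
- read_camera(name): name is "side" or "top"; returns a dict with "image" (420x560x3 uint8, blue, green, red), "K" (3x3 intrinsics, pixels), "eye" and "attitude" of the camera in the world. Camera axes: x right, y down, z forward; pixel columns grow to the right and rows downward; lengths in m; the calibration is good to about 2 mm. A picture is of the moment at which its call begins. There is no depth.
- hand_in(): hands the job in; it is judged then, once.
The state is a dict: "t": time; "joints": joint angles; "qvel": joint speeds; "joint_torque": joint torques, N m; "ee_pos": TCP position; "ee_rot": TCP orientation; "force": force on the tool from outside, world axes, zero at the start; "torque": the same for the moment, N m; "gripper_width": finger opening in m; "finger_force": force on a finger pad.
Only numpy, scipy, OpenCV 4.12 (cv2) and the standard library are available. Lean on these libraries where they do the work, as an engineer would, in place of code of your own. Each camera call takes 0.05 s, during which the arm holds its last target. There are 200 camera calls.

### The job

Pack the low tray for the fitter who is going out to cap the newel post: the glue bottle, the amber jar of screws, the turned finial and the sanding block each belong in the one insert of the tray that is cut for it. Put every one right down on the bottom of its own recess, standing upright (the sanding block lying flat, as it lies now), and let go. Never tip the glue bottle or the jar over on the way.

Things in the scene. Friction and masses are not known exactly. Their poses are not given: they have to be found in the camera images.
- glue_bottle: Yellow squeeze bottle of wood glue with a brown nozzle, standing on the bench: round body 46 mm across up to 120 mm, nozzle 25 mm across up to 156 mm, 0.2 to 0.4 kg. Origin at the centre of its underside, z up along it.
- screw_jar: Amber jar with a black lid (fixed on), standing: body 62 mm across up to 70 mm, lid 59 mm across from 70 to 84 mm, 0.2 to 0.4 kg. Origin at the centre of its underside, z up.
- finial: Turned wooden newel finial, a ball on a round foot, standing: 69 mm tall, foot 54 mm across and 20 mm high, ball 47 mm across with its centre about 44 mm up. Origin at the centre of its underside, z up.
- sanding_block: Wooden sanding block lying flat, 107 mm long (its y axis), 60 mm wide (its x axis), 30 mm high. Origin at the centre of its underside. Either end may go either way.
- site_tray: Low wooden tray with brass fittings, fixed, 164 mm (its x) by 404 mm (its y), rim 30 mm above the bench, perhaps a little askew. Origin at the centre of its underside. In it lie, side by side along y, 95 mm apart and in any order, four fixed light-wood inserts, each 140 mm (x) by 94 mm (y) by 26 mm thick, with a recess in its middle lined dark green; they are aligned with the tray.
- bottle_insert: Insert for the glue bottle, the one with a raised square wooden collar (70 by 70 mm outside). Square pocket 56 by 56 mm; its bottom is 8 mm, the collar's top 56 mm above the origin (48 mm deep). Origin at the centre of the insert's underside, 8 mm above the bench, z up.
- jar_insert: Insert for the screw jar, the one with the larger round recess: 72 mm across, bottom 8 mm above the origin, top face 26 mm above it (18 mm deep). Origin at the centre of the insert's underside, 8 mm above the bench, z up.
- finial_insert: Insert for the finial, the one with the smaller round recess: 61 mm across, bottom 16 mm above the origin, top face 26 mm above it (10 mm deep). Origin at the centre of the insert's underside, 8 mm above the bench, z up.
- block_insert: Insert for the sanding block, the one with the long rectangular recess: 117 mm along the insert's x axis, 70 mm along its y axis, bottom 16 mm above the origin, top face 26 mm above it (10 mm deep). Origin at the centre of the insert's underside, 8 mm above the bench, z up.
- broom_top (a point): Obstacle: top end of a small broom (26 mm thick handle) leaning on the bench's front edge. Other obstacles, all fixed, to keep the arm clear of: a broom handle leaning from (0.37, 0.39, 0) up to (0.53, 0.38, 0.51); the stair's square newel post, x 0.58 to 0.64, y -0.26 to -0.20, over 0.5 m tall; a dark old handrail in front of the bench, x 0.20 to 0.38, y -0.60 to -0.15, up to z 0.31.
Not all that is in view belongs to the job. What is shaped like the finial but yellow is not meant.

How it is judged:
At the end, for the whole second after the job is handed in: Each of the four things rests in its own insert, within 12 mm of the recess's middle and within 4 mm of its bottom, upright to 0.1 rad (the bottle to 0.15 rad), and at rest (horizontal distance between glue_bottle and bottle_insert below 0.012 m and z of glue_bottle in the frame of bottle_insert below 0.012 m and angle between glue_bottle's own z axis and vertical below 0.15 rad and linear speed of each of glue_bottle, screw_jar, finial, sanding_block below 0.02 m/s and horizontal distance between screw_jar and jar_insert below 0.012 m and z of screw_jar in the frame of jar_insert below 0.012 m and angle between each of screw_jar, finial, sanding_block's own z axis and vertical below 0.1 rad and horizontal distance between finial and finial_insert below 0.012 m and z of finial in the frame of finial_insert below 0.02 m and horizontal distance between sanding_block and block_insert below 0.012 m and z of sanding_block in the frame of block_insert below 0.02 m); the robot touches nothing.
It fails at once if the glue bottle is tipped over (more than 0.7 rad) (angle between glue_bottle's own z axis and vertical above 0.7 rad).
It fails at once if the screw jar is tipped over (more than 0.7 rad) (angle between screw_jar's own z axis and vertical above 0.7 rad).
It also fails if it takes over 125 s, if anything falls off the work surface, if the arm or the gripper's body presses on something with over 40 N, if the wrist force passes 120 N, or if a joint passes its speed limit or range.

## Working session

There is one attempt and no reset: what is moved stays moved. The work goes in short steps, Python scripts to look and compute and a shell command to move; the robot and the scene stay as the last step left them, time stands still between calls to the robot, and variables do not carry over. Pictures are saved under pics/ and viewed, at most 14 in all, crops included, and the job is handed in when it is done.

```bash
mkdir -p pics
cat > h.py <<'E'
import numpy as np, cv2
from scipy.spatial.transform import Rotation as R
from plant import monitor, read_camera
def q2m(q): q=np.asarray(q,float); return q if q.shape==(3,3) else R.from_quat([q[1],q[2],q[3],q[0]]).as_matrix()
def ray2plane(c,uv,z):
    d=q2m(c["attitude"])@np.linalg.inv(c["K"])@np.array([uv[0],uv[1],1.]); e=np.asarray(c["eye"])
    return e+d*(z-e[2])/d[2]
def proj(c,p):
    v=q2m(c["attitude"]).T@(np.asarray(p)-c["eye"]); w=np.array(c["K"])@v; return w[:2]/w[2]
E
python3 - <<'E'
from h import *
s=monitor.get_state(); print(s)
for n in("top","side"):
    c=read_camera(n); cv2.imwrite(f"pics/{n}0.png",c["image"]); print(n,c["K"],c["eye"],c["attitude"])
E
```

```text
{'t': 0.0, 'joints': array([ 1.03648499e+00,  5.28452254e-01,  1.43391866e+00,  7.66484010e-06,
        1.18139828e+00, -1.78507405e-01]), 'qvel': array([-1.10798247e-03,  3.70999732e-04, -1.20910356e-03,  1.08347469e-03,
        6.20472429e-05,  8.51159335e-04]), 'joint_torque': array([-7.29956878e-05, -4.42351019e+01, -1.78029871e+01, -2.95312102e-04,
        8.43599351e-03,  2.86845619e-06]), 'ee_pos': array([0.21731532, 0.58523083, 0.23033697]), 'ee_rot': array([-3.83030195e-04,  1.76966377e-01,  9.84216296e-01, -1.01863933e-03]), 'force': array([-0.46103929, -0.10137732,  0.12125112]), 'torque': array([ 0.01092783,  0.01311771, -0.00803462]), 'finger_force': 0.0, 'gripper_width': 0.08551445614097068}
top [[452.03014384   0.         285.61984735]
 [  0.         452.03014384 212.98348941]
 [  0.           0.           1.        ]] [0.18084406 0.15577213 1.93139536] [ 0.07620229 -0.68258871  0.72275048 -0.07679593]
side [[519.34021511   0.         284.89370917]
 [  0.         519.34021511 206.77369356]
 [  0.           0.           1.        ]] [1.82553208 0.84900945 1.29022195] [-0.21945995  0.4598632   0.77148828 -0.3810105 ]
```

View pics/top0.png

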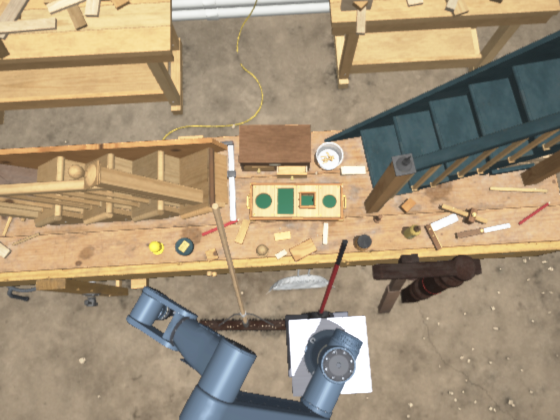

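View pics/side0.png

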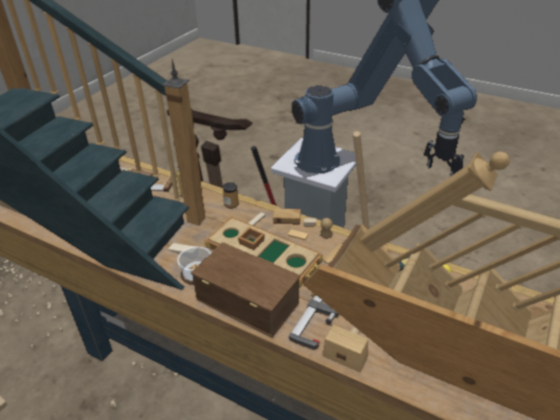

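Run:
```python
from h import *
t=cv2.imread("pics/top0.png"); s=cv2.imread("pics/side0.png")
cv2.imwrite("pics/tc.png",cv2.resize(t[170:275,235:435],None,fx=4,fy=4,interpolation=cv2.INTER_CUBIC))
cv2.imwrite("pics/sc.png",cv2.resize(s[160:290,150:350],None,fx=4,fy=4,interpolation=cv2.INTER_CUBIC))
```

```text
(no output)
```

View pics/tc.png

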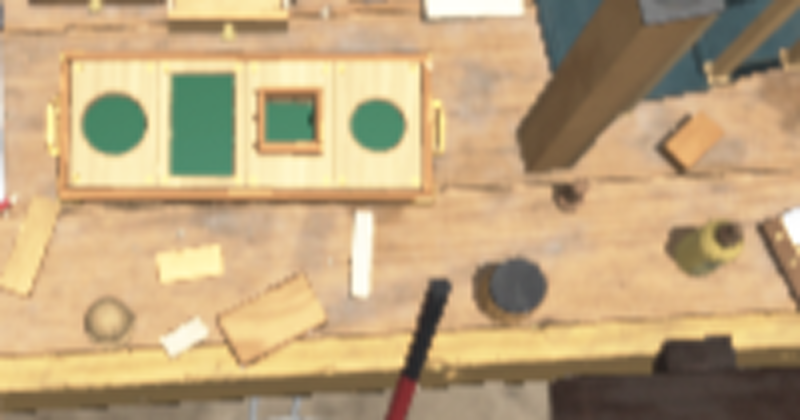

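View pics/sc.png

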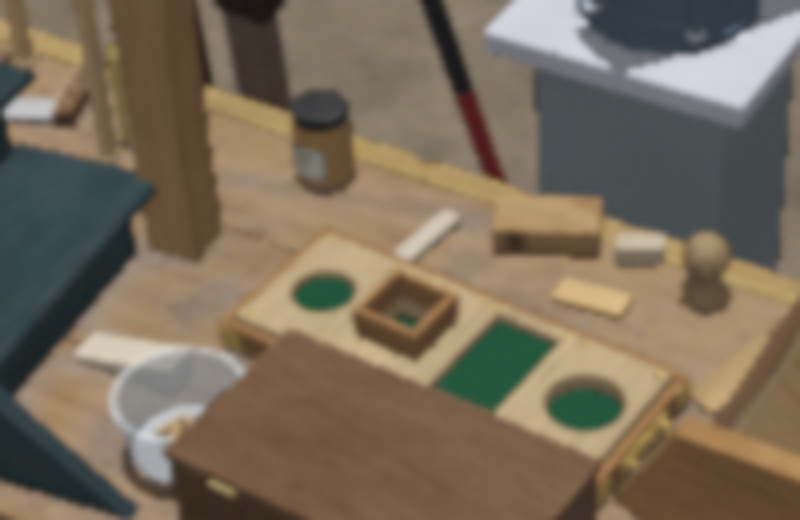

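```bash
cat > m.py <<'E'
from h import *
c=read_camera("top"); im=c["image"]; hsv=cv2.cvtColor(im,cv2.COLOR_BGR2HSV)
x0,y0,x1,y1=235,170,435,275
def comps(mask,amin,box=(x0,y0,x1,y1)):
    m=np.zeros_like(mask); b=box; m[b[1]:b[3],b[0]:b[2]]=mask[b[1]:b[3],b[0]:b[2]]
    cs,_=cv2.findContours(m,cv2.RETR_EXTERNAL,cv2.CHAIN_APPROX_NONE)
    return [k for k in cs if cv2.contourArea(k)>=amin],m
g=cv2.inRange(hsv,(60,80,50),(90,255,255))
cs,m=comps(g,20,(245,180,345,220))
print("green")
for k in cs:
    r=cv2.minAreaRect(k); M=cv2.moments((m*(cv2.drawContours(m*0,[k],-1,1,-1))),True)
    u=(M['m10']/M['m00'],M['m01']/M['m00']); print(np.round(u,1),np.round(r[1],1),round(r[2],1),cv2.contourArea(k),ray2plane(c,u,.03).round(4))
for (px,py) in [(250+5,190),(253,200),(280,186),(320,250),(305,250),(235+300-235+0,245)]: print((px,py),hsv[py,px])
print("jar lid",hsv[241,364],"finial",hsv[250,262],"bottle",hsv[232,409],"bench",hsv[232,380], "collarins",hsv[190,300])
E
python3 m.py
```

```text
green
[329.1 200.9] [10. 12.] 90.0 89.5 [ 0.6421 -0.0486  0.03  ]
[306.8 200.1] [ 8. 10.] 90.0 76.0 [0.6511 0.0473 0.03  ]
[263.2 200.8] [12. 14.] 90.0 132.5 [0.659  0.2362 0.03  ]
[285.2 200.7] [23. 14.] 90.0 310.5 [0.6541 0.1407 0.03  ]
(255, 190) [ 23  72 250]
(253, 200) [ 22  82 242]
(280, 186) [ 23  67 251]
(320, 250) [ 15  85 202]
(305, 250) [ 21  99 247]
(300, 245) [ 18 109 237]
jar lid [ 0  3 91] finial [ 20  92 235] bottle [ 22 119 126] bench [ 15  83 221] collarins [ 22  73 249]
```

```bash
cat > m2.py <<'E'
from h import *
S=4
def grab(n,k=4):
    cs=[read_camera(n) for _ in range(k)]; c=cs[0]; c["f"]=np.mean([q["image"].astype(float) for q in cs],0); return c
T,Sd=grab("top"),grab("side")
def soft(c,box,f):
    x0,y0,x1,y1=box; w=np.clip(f(c["f"][y0:y1,x0:x1]),0,1); Y,X=np.mgrid[y0:y1,x0:x1]
    return np.array([(w*X).sum(),(w*Y).sum()])/w.sum(), w.sum()
green=lambda a:(a[...,1]-a[...,2]-10)/70
z={'jar':.025,'fin':.029,'blk':.029}
tb={'jar':(250,188,276,214),'blk':(275,184,297,218),'fin':(319,188,340,214)}
sb={'fin':(215,222,245,242),'blk':(253,236,292,266),'jar':(282,250,312,272)}
P={}
for k in tb:
    u,a=soft(T,tb[k],green); v,b=soft(Sd,sb[k],green)
    p=ray2plane(T,u,z[k]); q=ray2plane(Sd,v,z[k]); P[k]=(p+q)/2; print(k,u.round(2),round(a,1),v.round(2),round(b,1),p.round(4),q.round(4))
d=P['jar']-P['fin']; yaw=np.arctan2(-d[0],d[1]); print("tray yaw",yaw,np.linalg.norm(d))
# top view images upscaled segmentation
def mask(c,box,f):
    x0,y0,x1,y1=box; a=cv2.resize(c["f"][y0:y1,x0:x1].astype(np.float32),None,fx=8,fy=8,interpolation=cv2.INTER_CUBIC)
    m=(f(a)*255).astype(np.uint8); cs,_=cv2.findContours(m,cv2.RETR_EXTERNAL,cv2.CHAIN_APPROX_NONE); k=max(cs,key=cv2.contourArea).reshape(-1,2)
    return ((k+.5)/8-.5+[x0,y0]).astype(np.float32)
dark=lambda a:a.max(-1)<125
k=mask(T,(350,230,376,253),lambda a:(a.max(-1)<125)&(a.max(-1)-a.min(-1)<30)); e=cv2.fitEllipse(k); print("lid",e,ray2plane(T,e[0],.084))
for h in (.084,): print('  size',[s*0.0041 for s in e[1]])
k=mask(Sd,(220,178,242,195),lambda a:(a.max(-1)<110)); e=cv2.fitEllipse(k); print("lid side",e,ray2plane(Sd,e[0],.077))
# tiles for viewing
def crop(c,b,f): return cv2.resize(c["f"][b[1]:b[3],b[0]:b[2]].astype(np.uint8),(380,290),interpolation=cv2.INTER_CUBIC)
A=[crop(T,(395,218,435,249),1),crop(T,(245,236,285,267),1),crop(T,(285,236,325,267),1),crop(Sd,(310,210,350,241),1)]
cv2.imwrite("pics/tiles.png",np.vstack([np.hstack(A[:2]),np.hstack(A[2:])]))
E
python3 m2.py
```

```text
jar [263.16 200.75] 113.6 [295.45 261.54] 65.8 [0.6605 0.2365 0.025 ] [0.6606 0.2353 0.025 ]
blk [285.1  200.89] 256.6 [274.29 251.81] 174.1 [0.6534 0.1414 0.029 ] [0.6557 0.1475 0.029 ]
fin [328.95 200.95] 81.6 [230.51 233.01] 38.2 [ 0.6421 -0.0483  0.029 ] [ 0.643  -0.0474  0.029 ]
tray yaw -0.0633540289129962 0.2843258063768089
lid ((363.639404296875, 241.0142822265625), (13.160602569580078, 14.32737922668457), 105.36779022216797) [ 0.45077072 -0.17200958  0.084     ]
  size [0.05395847053527832, 0.058742254829406745]
lid side ((228.46128845214844, 187.1377716064453), (13.996492385864258, 21.15912437438965), 128.90640258789062) [ 0.45576795 -0.17659396  0.077     ]
```

View pics/tiles.png

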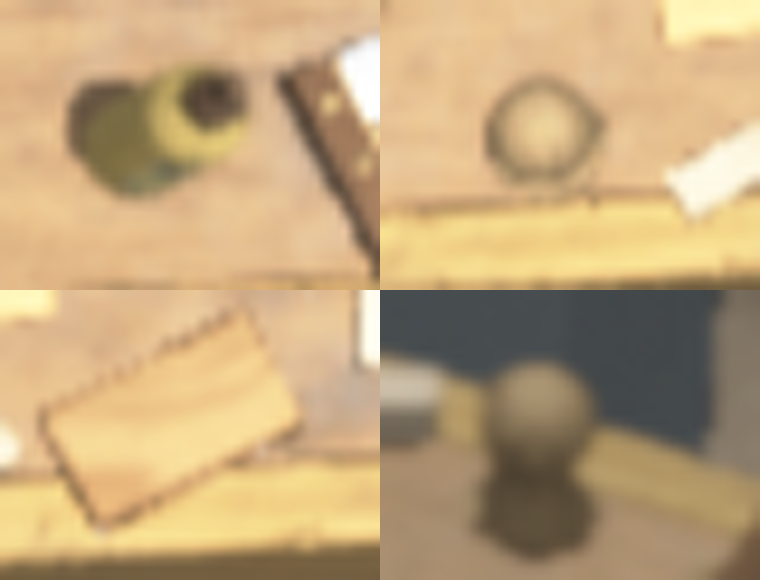

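Run:
```python
from h import *
T,S=read_camera("top"),read_camera("side")
t=lambda x,y,x0,y0:(x0+x/9.5-.5,y0+y/9.35-.5)
print("nozzle",ray2plane(T,t(213,98,395,218),.156),"shoulder",ray2plane(T,t(197,114,395,218),.12))
print("fin",ray2plane(T,t(162,130,245,236),.044),ray2plane(S,t(160,125,310,210),.044))
C=np.array([ray2plane(T,t(*p,285,236),.03)[:2] for p in[(38,122),(238,20),(303,135),(105,235)]])
print("blk",C.round(4),C.mean(0)); 
for i in range(4):
    d=C[(i+1)%4]-C[i]; print(np.linalg.norm(d).round(4),np.degrees(np.arctan2(d[1],d[0])).round(1))
# colour-centroid of ball in side etc.
print("jar lid top",ray2plane(S,(150+320/4,160+108/4),.084))
for n,p in dict(jar=(.455,-.174,0)).items(): print(proj(S,p),proj(T,p))
s=monitor.get_state();print(q2m(s["ee_rot"]).round(3))
```

```text
nozzle [ 0.48036484 -0.37599992  0.156     ] shoulder [ 0.47979882 -0.37912046  0.12      ]
fin [0.44571998 0.25210996 0.044     ] [0.43912543 0.24968545 0.044     ]
blk [[0.4448 0.1387]
 [0.4863 0.0466]
 [0.4321 0.0213]
 [0.392  0.1121]] [0.43879922 0.07966584]
0.1011 -65.7
0.0598 -155.0
0.0993 113.9
0.0592 26.8
jar lid top [ 0.46001278 -0.16575606  0.084     ]
[230.56554742 202.4707046 ] [360.825222   243.02983617]
[[-0.937  0.348  0.   ]
 [ 0.348  0.937  0.   ]
 [-0.     0.    -1.   ]]
```

```bash
cat > d.py <<'E'
import sys
from h import *
s=monitor.get_state(); M=q2m(s["ee_rot"]); p=s["ee_pos"]
print("t %.1f"%s["t"],"pos",p.round(4),"yaw %.1f"%np.degrees(np.arctan2(M[1,1],M[0,1])),"tilt",M[:2,2].round(3),"q",s["joints"].round(2),"F",s["force"].round(1),"w %.4f"%s["gripper_width"],"ff %.0f"%s["finger_force"])
a=[float(v) for v in sys.argv[1:]]
if a:
    c,sn=np.cos(np.radians(a[3])),np.sin(np.radians(a[3]))
    G=np.array([[-sn*-1,c,0],[-c*-1*-1*-1,sn,0],[0,0,-1.]]); y=np.array([c,sn,0]); z=np.array([0,0,-1.]); G=np.c_[np.cross(y,z),y,z]
    print("shift cm",(M.T@(np.array(a[:3])-p)*100).round(1),"turn deg",np.degrees(R.from_matrix(M.T@G).as_rotvec()).round(1))
E
python3 -m inch '{"motion":[[-0.2,-19.7,0,0,0,43,8.5],[-0.2,-19.7,0,0,0,43,8.5],[-0.2,-19.7,0,0,0,43,8.5],[-0.2,-19.7,0,0,0,43,8.5],[-0.2,-19.7,0,0,0,43,8.5]]}'
python3 d.py 0.35 0.20 0.23 0
python3 - <<'E'
from h import *
T,S=read_camera("top"),read_camera("side")
def ray(c,u): d=q2m(c["attitude"])@np.linalg.inv(c["K"])@np.array([*u,1.]); return np.array(c["eye"]),d/np.linalg.norm(d)
a,d=ray(T,(344.5,240.5)); b,e=ray(S,(254,149)); s=np.linalg.lstsq(np.c_[d,-e],b-a,rcond=None)[0]; print("broom top",a+s[0]*d,b+s[1]*e)
E
```

```text
t: 1.15
ee_pos: [0.1455, 0.3922, 0.2299]
ee_rot: [-0.0, 0.528, 0.849, -0.006]
force: [-0.5, -0.2, 0.2]
gripper_width: 0.0852
finger_force: 0.0
t 1.1 pos [0.1455 0.3922 0.2299] yaw 26.3 tilt [-0.007 -0.01 ] q [ 0.95  0.26  1.92 -0.    0.98  0.49] F [-0.5 -0.2  0.2] w 0.0852 ff 0
shift cm [-26.3   9.8   0. ] turn deg [-0.5  0.5 26.3]
broom top [ 0.42916049 -0.0679581   0.27283649] [ 0.42680872 -0.06325025  0.27184932]
```

```bash
python3 -m inch '{"motion":[[-23.5,8.8,0,0,0,26.3,8.5],[-23.5,8.8,0,0,0,26.3,8.5],[-23.5,8.8,0,0,0,26.3,8.5],[-23.5,8.8,0,0,0,26.3,8.5],[-23.5,8.8,0,0,0,26.3,8.5]]}' >/dev/null
python3 d.py 0.443 0.251 0.115 0
```

```text
t 1.8 pos [0.3377 0.2299 0.232 ] yaw 0.6 tilt [0.003 0.001] q [0.32 0.23 1.95 0.   0.96 0.31] F [1.3 0.7 0.5] w 0.0848 ff 0
shift cm [ 2.  10.5 11.7] turn deg [ 0.2 -0.1  0.6]
```

```bash
python3 -m inch '{"motion":[[1,5,5,0,0,0.6,8.5],[2,10.5,10,0,0,0.6,8.5],[2,10.5,11.7,0,0,0.6,8.5],[2,10.5,11.7,0,0,0.6,8.5],[2,10.5,11.7,0,0,0.6,8.5]]}' >/dev/null
python3 d.py 0.443 0.251 0.025 0
python3 - <<'E'
from h import *
def tile(n,b): return cv2.resize(read_camera(n)["image"][b[1]:b[3],b[0]:b[2]],(400,400),interpolation=cv2.INTER_CUBIC)
cv2.imwrite("pics/f1.png",np.hstack([tile("top",(220,205,300,285)),tile("side",(285,160,365,240))]))
E
```

```text
t 2.2 pos [0.44   0.2513 0.1124] yaw -0.2 tilt [-0.003 -0.001] q [0.3  0.56 1.83 0.   0.75 0.3 ] F [-0.5 -0.1  0.2] w 0.0850 ff 0
shift cm [-0.   0.3  8.7] turn deg [-0.2  0.  -0.2]
```

View pics/f1.png

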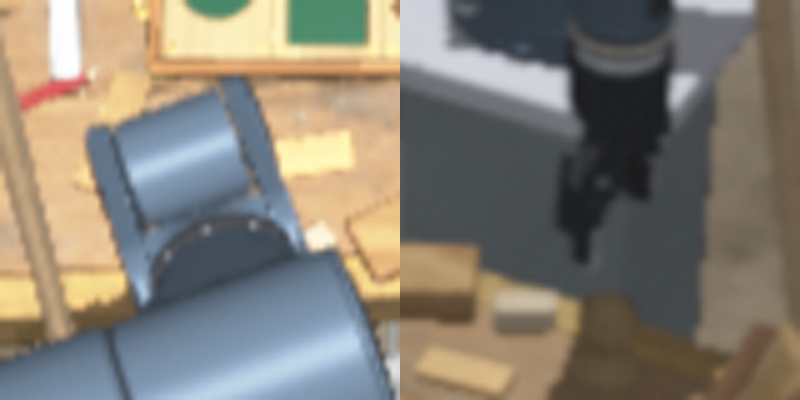

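```bash
python3 -m inch '{"motion":[[0,0.3,4,0,0,0,8.5],[0,0.3,7,0,0,0,8.5],[0,0.3,8.7,0,0,0,8.5],[0,0.3,8.7,0,0,0,8.5],[0,0.3,8.7,0,0,0,4]]}' >/dev/null; python3 d.py
python3 -m inch '{"motion":[[0,0,0,0,0,0,4],[0,0,0,0,0,0,4],[0,0,0,0,0,0,4],[0,0,0,0,0,0,4],[0,0,0,0,0,0,4]]}' ;python3 d.py
```

```text
t 2.9 pos [0.4425 0.2517 0.0293] yaw -0.2 tilt [0.003 0.001] q [0.3  0.71 1.87 0.   0.56 0.3 ] F [-0.3  0.5  0.7] w 0.0727 ff 0
t: 3.35
ee_pos: [0.4428, 0.2516, 0.0297]
ee_rot: [0.001, 0.709, 0.706, 0.001]
force: [-1.2, 0.3, 13.1]
gripper_width: 0.0412
finger_force: 55.0
t 3.4 pos [0.4428 0.2516 0.0297] yaw -0.3 tilt [0.002 0.001] q [0.3  0.71 1.87 0.   0.56 0.3 ] F [-1.2  0.3 13.1] w 0.0412 ff 55
```

```bash
python3 -m inch '{"motion":[[0,0,0,0,0,0,7],[0,0,0,0,0,0,7],[0,0,0.4,0,0,0,7],[0,0,0.8,0,0,0,7],[0,0,0.8,0,0,0,7]]}' >/dev/null; python3 d.py
python3 -m inch '{"motion":[[0,0,0,0,0,0,4],[0,0,0,0,0,0,4],[0,0,0,0,0,0,4],[0,0,0,0,0,0,4],[0,0,0,0,0,0,4]]}' ;python3 d.py
```

```text
t 3.9 pos [0.4416 0.2509 0.0185] yaw -0.3 tilt [-0.002 -0.   ] q [0.3  0.74 1.87 0.   0.54 0.3 ] F [-0.5  0.9 -1.2] w 0.0698 ff 0
t: 4.35
ee_pos: [0.4419, 0.2511, 0.0198]
ee_rot: [-0.0, 0.709, 0.706, -0.0]
force: [-0.8, -0.3, 6.2]
gripper_width: 0.0414
finger_force: 56.6
t 4.3 pos [0.4419 0.2511 0.0198] yaw -0.3 tilt [-0. -0.] q [0.3  0.73 1.87 0.   0.54 0.3 ] F [-0.8 -0.3  6.2] w 0.0414 ff 57
```

```bash
python3 -m inch '{"motion":[[0,0,-1,0,0,0,4],[0,0,-3,0,0,0,4],[0,0,-6,0,0,0,4],[0,0,-10,0,0,0,4],[0,0,-10,0,0,0,4]]}' ;python3 d.py
python3 - <<'E'
from h import *
def tile(n,b): return cv2.resize(read_camera(n)["image"][b[1]:b[3],b[0]:b[2]],(400,400),interpolation=cv2.INTER_CUBIC)
cv2.imwrite("pics/f2.png",tile("side",(295,165,355,225)))
E
```

```text
t: 4.85
ee_pos: [0.4454, 0.2523, 0.1239]
ee_rot: [0.002, 0.709, 0.706, 0.005]
force: [0.7, 0.2, -0.6]
gripper_width: 0.0411
finger_force: 55.9
t 4.8 pos [0.4454 0.2523 0.1239] yaw -0.2 tilt [0.01  0.003] q [ 0.3   0.54  1.82 -0.    0.77  0.3 ] F [ 0.7  0.2 -0.6] w 0.0411 ff 56
```

View pics/f2.png

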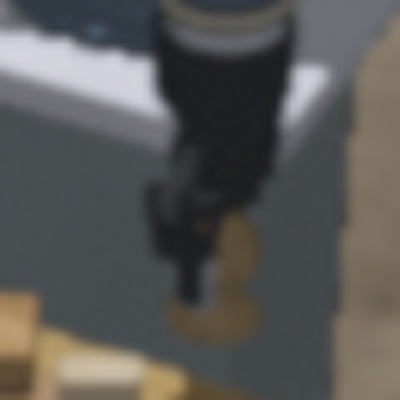

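```bash
python3 -m inch '{"motion":[[-3,2,-2,0,0,-2,4],[-7,4.6,-2,0,0,-3,4],[-11,7.2,-2,0,0,-3,4],[-15,9.8,-2,0,0,-3,4],[-18,11.8,-2,0,0,-3,4]]}' >/dev/null
python3 -m inch '{"motion":[[-4,2.6,0,0,0,0,4],[-8,5.2,0,0,0,0,4],[-11,7,0,0,0,0,4],[-12,7.9,0,0,0,0,4],[-12,7.9,0,0,0,0,4]]}' >/dev/null
python3 d.py 0.6425 -0.050 0.08 -3.6
```

```text
t 5.9 pos [ 0.6443 -0.047   0.1378] yaw 2.6 tilt [-0.001  0.   ] q [-0.25  0.67  1.46  0.    1.02 -0.29] F [-0.4 -0.  -1.3] w 0.0410 ff 56
shift cm [-0.3 -0.2  5.8] turn deg [-0.1 -0.   6.2]
```

```bash
python3 -m inch '{"motion":[[-0.3,-0.2,2,0,0,2.6,4],[-0.3,-0.2,5,0,0,2.6,4],[-0.3,-0.2,7.5,0,0,2.6,4],[-0.3,-0.2,7.5,0,0,2.6,4],[-0.3,-0.2,7.5,0,0,2.6,4]]}' >/dev/null
python3 d.py 0.6425 -0.050 0.045 0
python3 - <<'E'
from h import *
c=read_camera("side"); print(proj(c,(.6425,-.048,.034)),proj(c,(.6425,-.048,.06)))
def tile(n,b): return cv2.resize(read_camera(n)["image"][b[1]:b[3],b[0]:b[2]],(400,400),interpolation=cv2.INTER_CUBIC)
cv2.imwrite("pics/f3.png",tile("side",(205,195,265,255)))
E
```

```text
t 6.4 pos [ 0.6408 -0.0468  0.0638] yaw 0.2 tilt [-0.003  0.001] q [-0.25  0.76  1.5   0.    0.88 -0.25] F [ 0.5  0.2 -0.4] w 0.0413 ff 56
shift cm [-0.3  0.2  1.9] turn deg [-0.2 -0.1  0.2]
[230.33787048 231.85646125] [229.8006169  226.49962537]
```

View pics/f3.png

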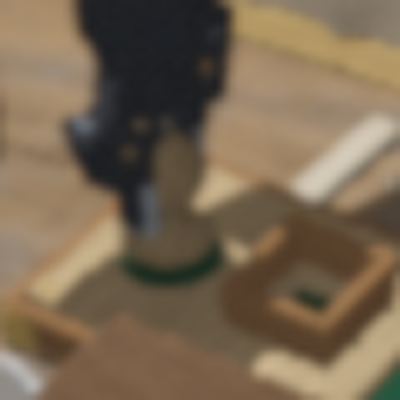

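```bash
python3 -m inch '{"motion":[[-0.2,0.2,0.8,0,0,0,4],[-0.2,0.2,1.4,0,0,0,4],[-0.2,0.2,1.8,0,0,0,4],[-0.2,0.2,1.9,0,0,0,4],[-0.2,0.2,1.9,0,0,0,4]]}' ;python3 d.py
```

```text
t: 7.0
ee_pos: [0.6443, -0.0496, 0.0473]
ee_rot: [-0.0, 0.706, 0.708, 0.001]
force: [-3.6, 3.0, 9.5]
gripper_width: 0.0403
finger_force: 18.6
t 7.0 pos [ 0.6443 -0.0496  0.0473] yaw 0.1 tilt [0.001 0.001] q [-0.25  0.79  1.5   0.    0.85 -0.25] F [-3.6  3.   9.5] w 0.0403 ff 19
```

```bash
python3 -m inch '{"motion":[[0,0,0,0,0,0,5],[0,0,0,0,0,0,7.5],[0,0,0,0,0,0,8.5],[0,0,-2,0,0,0,8.5],[0,0,-7,0,0,0,8.5]]}' >/dev/null
python3 -m inch '{"motion":[[0,-4,-5,0,0,0,8.5],[-0.5,-9,-8,0,0,0,8.5],[-0.5,-13,-10,0,0,0,8.5],[0,-13,-10,0,0,0,8.5],[0,-13,-10,0,0,0,8.5]]}' >/dev/null
python3 d.py
python3 - <<'E'
from h import *
def tile(n,b): return cv2.resize(read_camera(n)["image"][b[1]:b[3],b[0]:b[2]],(400,400),interpolation=cv2.INTER_CUBIC)
c=read_camera("side"); T=read_camera("top"); print(proj(c,(.6425,-.048,.068)),proj(T,(.6425,-.048,.068)))
cv2.imwrite("pics/f4.png",np.hstack([tile("top",(310,180,350,220)),tile("side",(210,200,260,250))]))
E
```

```text
t 8.0 pos [ 0.513  -0.0505  0.2166] yaw 0.1 tilt [ 0.001 -0.   ] q [-0.32  0.4   1.72  0.    1.02 -0.32] F [0.7 0.3 0.1] w 0.0849 ff 0
[229.63350428 224.83338267] [329.69202603 198.65231295]
```

View pics/f4.png

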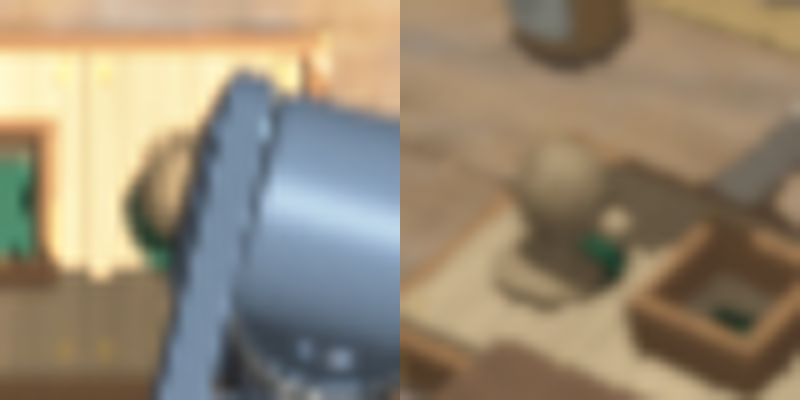

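```bash
python3 -m inch '{"motion":[[4,0,0,0,0,0,8.5],[8,0,0,0,0,0,8.5],[12,-1,0,0,0,0,8.5],[16,-4,0,0,0,0,8.5],[19,-6,0,0,0,0,8.5]]}' >/dev/null
python3 d.py
python3 - <<'E'
from h import *
def tile(n,b): return cv2.resize(np.mean([read_camera(n)["image"].astype(float) for _ in range(3)],0)[b[1]:b[3],b[0]:b[2]].astype(np.uint8),(400,400),interpolation=cv2.INTER_CUBIC)
cv2.imwrite("pics/f5.png",np.hstack([tile("top",(310,180,350,220)),tile("side",(210,205,250,245))]))
E
```

```text
t 8.7 pos [0.4528 0.1411 0.2138] yaw 0.2 tilt [-0.003  0.   ] q [0.07 0.35 1.82 0.   0.97 0.06] F [ 0.8 -0.1  0.1] w 0.0851 ff 0
```

View pics/f5.png

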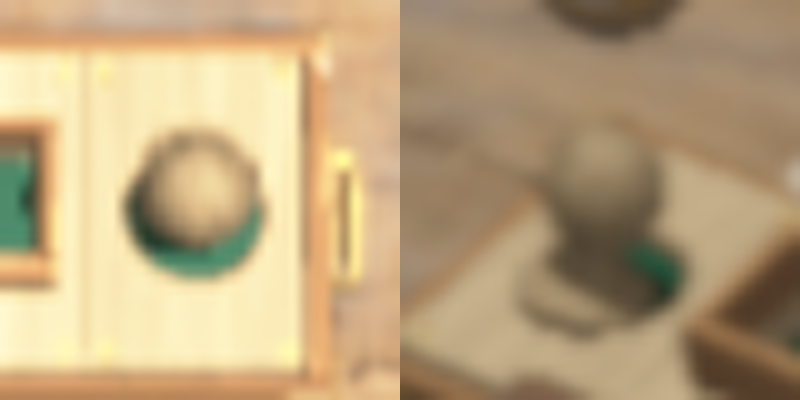

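```bash
python3 -m inch '{"motion":[[-3,3,0,0,0,0,8.5],[-7,7,0,0,0,0,8.5],[-11,11,0,0,0,0,8.5],[-15,15,1,0,0,0,8.5],[-19,19,2,0,0,0,8.5]]}' >/dev/null
python3 -m inch '{"motion":[[0,0,3,0,0,0,8.5],[0,0,6,0,0,0,8.5],[0,0,6,0,0,0,8.5],[0,0,6,0,0,0,8.5],[0,0,6,0,0,0,8.5]]}' >/dev/null
python3 d.py .643 -.049 .034 0
```

```text
t 10.0 pos [ 0.6261 -0.0319  0.1414] yaw 0.1 tilt [ 0.003 -0.001] q [-0.23  0.64  1.51 -0.    0.99 -0.23] F [0.5 0.2 0.3] w 0.0848 ff 0
shift cm [-1.7  1.7 10.7] turn deg [0.2 0.  0.1]
```

```bash
python3 -m inch '{"motion":[[-1.7,1.7,1,0,0,0,8.5],[-1.7,1.7,4,0,0,0,8.5],[-1.7,1.7,7.5,0,0,0,8.5],[-1.7,1.7,10,0,0,0,8.5],[-1.7,1.7,10.7,0,0,0,8.5]]}' >/dev/null
python3 -m inch '{"motion":[[0,0,0,0,0,0,8.5],[0,0,0,0,0,0,7.5],[0,0,0,0,0,0,6.8],[0,0,0,0,0,0,6.2],[0,0,0,0,0,0,5.7]]}' >/dev/null; python3 d.py
python3 -m inch '{"motion":[[0,0,0,0,0,0,5.3],[0,0,0,0,0,0,5],[0,0,0,0,0,0,4.8],[0,0,0,0,0,0,4.8],[0,0,0,0,0,0,4.8]]}' >/dev/null; python3 d.py
python3 - <<'E'
from h import *
def tile(n,b): return cv2.resize(np.mean([read_camera(n)["image"].astype(float) for _ in range(3)],0)[b[1]:b[3],b[0]:b[2]].astype(np.uint8),(400,400),interpolation=cv2.INTER_CUBIC)
cv2.imwrite("pics/f6.png",tile("side",(210,205,250,245)))
E
```

```text
t 11.0 pos [ 0.6425 -0.0483  0.034 ] yaw 0.1 tilt [ 0.002 -0.001] q [-0.25  0.81  1.51 -0.    0.82 -0.25] F [1.1 0.1 0.6] w 0.0572 ff 0
t 11.5 pos [ 0.6416 -0.0481  0.0328] yaw 0.1 tilt [-0.  0.] q [-0.25  0.81  1.51 -0.    0.82 -0.25] F [-0.6  0.5  0. ] w 0.0481 ff 0
```

View pics/f6.png

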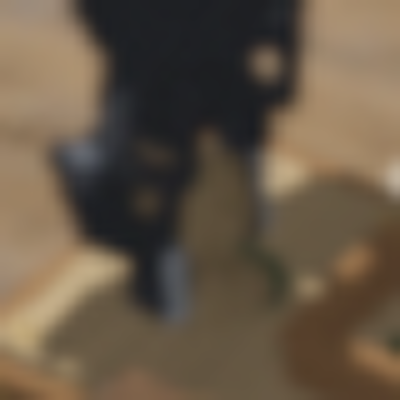

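```bash
python3 -m inch '{"motion":[[0,0,0,0,0,0,7],[0,0,0,0,0,0,7],[0,0.1,0.4,0,0,0,7],[0,0.1,0.7,0,0,0,7],[0,0.1,0.7,0,0,0,7]]}' >/dev/null; python3 d.py
python3 -m inch '{"motion":[[0,0,0,0,0,0,6.4],[0,0,0,0,0,0,6],[0,0,0,0,0,0,5.7],[0,0,0,0,0,0,5.3],[0,0,0,0,0,0,5]]}' >/dev/null; python3 d.py
python3 -m inch '{"motion":[[0,0,0,0,0,0,4.8],[0,0,0,0,0,0,4.8]]}' >/dev/null; python3 d.py
```

```text
t 12.2 pos [ 0.643  -0.0482  0.0264] yaw 0.1 tilt [ 0.001 -0.   ] q [-0.25  0.82  1.51 -0.    0.81 -0.25] F [-0.5  0.1  4.2] w 0.0697 ff 2
t 12.7 pos [ 0.6482 -0.0486  0.0306] yaw 0.1 tilt [ 0.013 -0.002] q [-0.25  0.81  1.51  0.    0.81 -0.25] F [ 0.8  2.1 18.3] w 0.0499 ff 9
t 12.8 pos [ 0.649  -0.0486  0.0309] yaw 0.1 tilt [ 0.015 -0.002] q [-0.25  0.81  1.51  0.    0.81 -0.25] F [ 2.5  2.4 18.7] w 0.0483 ff 11
```

```bash
python3 -m inch '{"motion":[[0,0,-0.6,0,0,0,6.5],[0,0,-0.6,0,0,0,8.5],[0,0,-0.6,0,0,0,8.5],[0,0,-4,0,0,0,8.5],[0,0,-9,0,0,0,8.5]]}' >/dev/null
python3 -m inch '{"motion":[[3,-3,-4,0,0,0,8.5],[6,-6,-6,0,0,0,8.5],[9,-9,-8,0,0,0,8.5],[12,-12,-8,0,0,0,8.5],[15,-15,-8,0,0,0,8.5]]}' >/dev/null; python3 d.py
python3 - <<'E'
from h import *
def tile(n,b): return cv2.resize(np.mean([read_camera(n)["image"].astype(float) for _ in range(3)],0)[b[1]:b[3],b[0]:b[2]].astype(np.uint8),(400,400),interpolation=cv2.INTER_CUBIC)
cv2.imwrite("pics/f7.png",np.hstack([tile("top",(310,180,350,220)),tile("side",(210,205,250,245))]))
E
```

```text
t 13.8 pos [0.4907 0.1025 0.196 ] yaw 0.1 tilt [-0.  0.] q [-0.02  0.41  1.78  0.    0.95 -0.02] F [ 0.6  0.5 -0.7] w 0.0849 ff 0
```

View pics/f7.png

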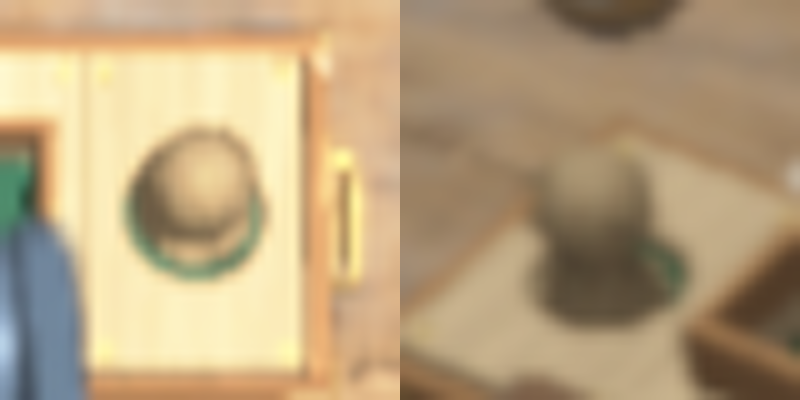

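```bash
python3 -m inch '{"motion":[[-1,-3,1,0,0,-8,8.5],[-2.3,-5.2,4,0,0,-16,8.5],[-2.3,-5.2,8,0,0,-25,8.5],[-2.3,-5.2,10.6,0,0,-25,8.5],[-2.3,-5.2,10.6,0,0,-25,8.5]]}' >/dev/null; python3 d.py .439 .080 .008 25
```

```text
t 14.7 pos [0.4394 0.0772 0.087 ] yaw 25.0 tilt [-0.007  0.   ] q [-0.08  0.56  1.99 -0.    0.59 -0.51] F [-0.4  1.3  1. ] w 0.0849 ff 0
shift cm [0.2 0.1 7.9] turn deg [-0.3 -0.2  0. ]
```

```bash
python3 -m inch '{"motion":[[0.2,0.1,3,0,0,0,8.5],[0.2,0.1,6,0,0,0,8.5],[0.2,0.1,7.5,0,0,0,8.5],[0.2,0.1,7.8,0,0,0,8.5],[0.2,0.1,7.8,0,0,0,8.5]]}' >/dev/null; python3 d.py
python3 -m inch '{"motion":[[0,0,0,0,0,0,7.2],[0,0,0,0,0,0,6.4],[0,0,0,0,0,0,5],[0,0,0,0,0,0,5],[0,0,0,0,0,0,5]]}' >/dev/null; python3 d.py
```

```text
t 15.2 pos [0.4417 0.0802 0.0122] yaw 25.1 tilt [ 0.001 -0.   ] q [-0.07  0.72  2.02 -0.    0.39 -0.51] F [-0.1  0.4  0.1] w 0.0852 ff 0
t 15.7 pos [0.4411 0.0805 0.0132] yaw 25.1 tilt [ 0.002 -0.   ] q [-0.07  0.72  2.03 -0.    0.39 -0.51] F [-0.5 -1.   6.8] w 0.0585 ff 64
```

```bash
python3 -m inch '{"motion":[[0,0,-1,0,0,0,5],[0,0,-3,0,0,0,5],[0,0,-6,0,0,-5,5],[0,0,-9,0,0,-12,5],[0,0,-11,0,0,-20,5]]}' >/dev/null; python3 d.py .6542 .1413 .12 86.5
```

```text
t 16.1 pos [0.4408 0.0807 0.1245] yaw 45.5 tilt [ 0.003 -0.   ] q [-0.07  0.48  1.97  0.    0.69 -0.86] F [ 0.7 -0.1 -1.3] w 0.0590 ff 65
shift cm [-11.   19.3   0.5] turn deg [  0.1   0.1 -41. ]
```

```bash
python3 -m inch '{"motion":[[-2,3.5,0,0,0,-8,5],[-4.2,7.4,0,0,0,-16,5],[-6.5,11.5,0,0,0,-24,5],[-8.8,15.5,0,0,0,-32,5],[-10.3,18.2,0,0,0,-41,5]]}' >/dev/null; python3 -m inch '{"motion":[[0,0,0,0,0,0,5],[0,0,0,0,0,0,5],[0,0,0,0,0,0,5]]}' >/dev/null;python3 d.py .6542 .1413 .045 86.5
python3 - <<'E'
from h import *
c=read_camera("side"); im=c["image"]
M=q2m(monitor.get_state()["ee_rot"]); p=monitor.get_state()["ee_pos"]
b=(240,190,340,265)
cv2.imwrite("pics/b1.png",cv2.resize(im[b[1]:b[3],b[0]:b[2]],(800,600),interpolation=cv2.INTER_CUBIC))
h=p[2]-.0132
for sx in(-1,1):
  for sy in(-1,1):
    for z in(0,.03):
      q=proj(c,[*(p[:2]+M[:2,0]*sx*.0535+M[:2,1]*sy*.03),h+z]); print(sx,sy,z,((q+.5-b[:2])*8).round(0))
E
```

```text
t 16.9 pos [0.6398 0.1368 0.1219] yaw 85.7 tilt [-0.003 -0.   ] q [ 0.04  0.7   1.44 -0.    1.01 -1.46] F [-0.3 -0.4 -1.2] w 0.0585 ff 65
shift cm [-1.4  0.6  7.7] turn deg [-0.  -0.2 -0.8]
-1 -1 0 [143. 379.]
-1 -1 0.03 [140. 326.]
-1 1 0 [258. 428.]
-1 1 0.03 [256. 375.]
1 -1 0 [282. 246.]
1 -1 0.03 [280. 193.]
1 1 0 [394. 292.]
1 1 0.03 [394. 239.]
```

View pics/b1.png

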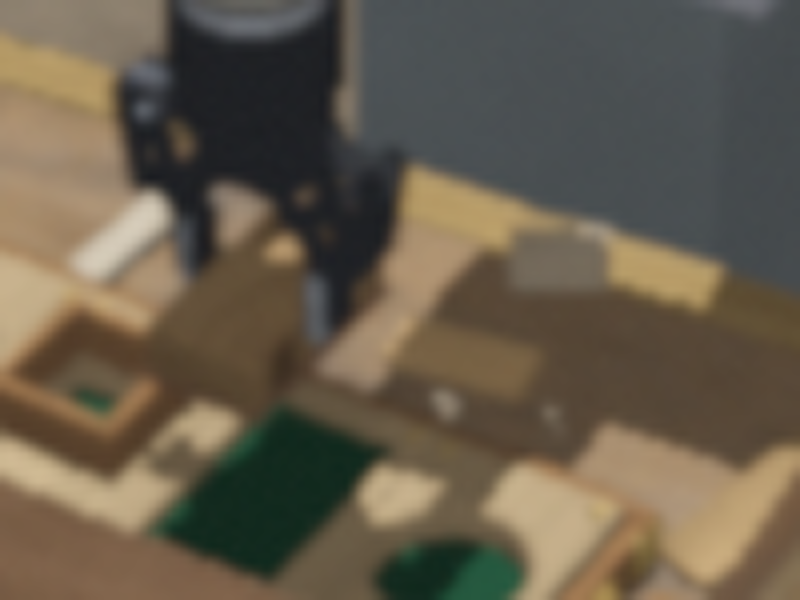

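Run:
```python
from h import *
c=read_camera("side"); im=cv2.GaussianBlur(np.mean([read_camera("side")["image"].astype(np.float32) for _ in range(4)],0),(0,0),.3)
s=monitor.get_state(); M=q2m(s["ee_rot"]); p=s["ee_pos"]; h=p[2]-.0132
for z in(.03,):
  for lat in(-.018,-.009,0,.009,.018):
    S=np.arange(.02,.09,.004); q=np.array([proj(c,[*(p[:2]-M[:2,0]*d+M[:2,1]*lat),h+z]) for d in S],np.float32)
    v=cv2.remap(im,q[None,:,0],q[None,:,1],cv2.INTER_LINEAR)[0]
    print(lat,v.sum(1).astype(int))
lat=0
S=np.arange(-.01,.05,.003)
for d in(.035,.03):
  q=np.array([proj(c,[*(p[:2]-M[:2,0]*d),h+.03-a]) for a in S],np.float32)
print((S*0+0)[:1], np.round(np.arange(.02,.09,.004)*1000))
```

```text
-0.018 [235 237 239 239 239 237 235 231 219 209 204 199 195 197 204 222 250 265]
-0.009 [230 229 230 230 231 233 233 232 223 209 199 193 191 199 227 267 302 315]
0 [224 226 228 231 231 231 230 226 219 209 200 193 190 187 191 222 259 289]
0.009 [228 227 228 227 227 227 227 227 221 212 203 197 191 187 185 184 184 188]
0.018 [230 227 225 223 222 224 227 225 220 211 206 200 194 201 231 294 307 318]
[0.] [20. 24. 28. 32. 36. 40. 44. 48. 52. 56. 60. 64. 68. 72. 76. 80. 84. 88.]
```

```bash
python3 -m inch '{"motion":[[-1.3,0.5,2,0,0,-0.8,5],[-1.3,0.5,4.5,0,0,-0.8,5],[-1.3,0.5,6.4,0,0,-0.8,5],[-1.3,0.5,6.4,0,0,-0.8,5],[-1.3,0.5,6.4,0,0,-0.8,5]]}' >/dev/null;python3 d.py .6532 .1413 .0375 86.5
```

```text
t 17.8 pos [0.655  0.1409 0.0579] yaw 86.5 tilt [-0.001 -0.   ] q [ 0.05  0.8   1.43  0.    0.91 -1.46] F [ 0.4  1.4 -1.1] w 0.0583 ff 65
shift cm [0.2 0.  2. ] turn deg [-0. -0.  0.]
```

```bash
python3 -m inch '{"motion":[[0.2,0,0.7,0,0,0,5],[0.2,0,1.2,0,0,0,5],[0.2,0,1.6,0,0,0,5],[0.2,0,1.9,0,0,0,5],[0.2,0,2.0,0,0,0,5]]}';python3 d.py
```

```text
t: 18.25
ee_pos: [0.653, 0.1411, 0.0376]
ee_rot: [-0.0, 0.03, 1.0, -0.0]
force: [-0.4, 0.3, -0.6]
gripper_width: 0.0582
finger_force: 65.2
t 18.2 pos [0.653  0.1411 0.0376] yaw 86.5 tilt [-0. -0.] q [ 0.05  0.82  1.44 -0.    0.87 -1.46] F [-0.4  0.3 -0.6] w 0.0582 ff 65
```

```bash
python3 -m inch '{"motion":[[0,0,0.1,0,0,0,5],[0,0,0.1,0,0,0,5]]}' >/dev/null;python3 d.py
python3 -m inch '{"motion":[[0,0,0,0,0,0,7],[0,0,0,0,0,0,7],[0,0,-1.5,0,0,0,7],[0,0,-5,0,0,0,7],[0,0,-9,0,0,0,8.5]]}' >/dev/null;python3 d.py .50 -.13 .33 0
```

```text
t 18.4 pos [0.6532 0.1411 0.0374] yaw 86.5 tilt [ 0. -0.] q [ 0.05  0.83  1.44 -0.    0.87 -1.46] F [-0.9 -0.5  2.1] w 0.0586 ff 65
t 18.9 pos [0.6523 0.141  0.1273] yaw 86.5 tilt [-0.003 -0.   ] q [ 0.05  0.7   1.4   0.    1.04 -1.46] F [0.5 0.1 0.7] w 0.0822 ff 0
shift cm [ 13.6 -28.  -20.2] turn deg [-0.1 -0.1 86.5]
```

```bash
python3 - <<'E'
from h import *
from scipy.optimize import least_squares
T,S=read_camera("top"),read_camera("side")
im=S["image"].astype(int)
# jar silhouette columns in side view
for v in (183,186,189,194,198,202): print(v,im[v,218:245].sum(1))
for n,t,s,z in[("jar",(363.64,241.0),(229.8,186.4),.084)]:
    r=least_squares(lambda q:np.r_[proj(T,[*q,z])-t,proj(S,[*q,z])-s],[.45,-.17]); print(n,r.x,r.fun.round(2))
# block in tray: project expected corners vs green visible
g=cv2.inRange(cv2.cvtColor(T["image"],cv2.COLOR_BGR2HSV),(60,80,40),(90,255,255)); print("green left in block recess px top",(g[184:218,275:297]>0).sum())
E
python3 -m inch '{"motion":[[0,-4,-3,0,0,8,8.5],[1,-8,-6,0,0,16,8.5],[2,-12,-9,0,0,24,8.5],[3,-15,-12,0,0,32,8.5],[4,-18,-16,0,0,40,8.5]]}' >/dev/null;python3 d.py .50 -.13 .33 0
```

```text
183 [147 149 155 182 254 307 301 275 239 213 208 211 217 222 222 222 259 307
 334 343 345 347 344 343 338 338 335]
186 [252 226 188 174 184 196 197 199 194 194 197 200 200 201 200 200 202 199
 212 286 334 344 342 343 344 347 350]
189 [431 430 428 415 357 254 173 163 181 189 199 201 204 207 207 193 168 145
 188 282 344 362 367 373 378 379 381]
194 [410 406 404 397 366 301 250 233 231 233 233 235 233 235 232 234 232 229
 232 275 363 410 405 385 376 372 373]
198 [421 422 424 420 395 344 304 300 306 319 326 317 281 248 235 234 231 226
 224 251 337 407 434 435 435 432 434]
202 [426 425 425 427 416 379 337 327 339 352 358 352 325 277 245 233 231 228
 225 225 272 352 397 403 401 397 391]
jar [ 0.45257239 -0.17140262] [-0.19 -0.41  0.05 -0.74]
green left in block recess px top 0
t 19.6 pos [ 0.6009 -0.037   0.2866] yaw 46.2 tilt [-0.003  0.   ] q [-0.25  0.44  1.42 -0.    1.28 -1.05] F [-0.  -0.4  0.1] w 0.0854 ff 0
shift cm [  0.8 -13.7  -4.3] turn deg [-0.1 -0.1 46.2]
```

```bash
python3 -m inch '{"motion":[[0.2,-3,-1,0,0,8,8.5],[0.4,-6,-2,0,0,16,8.5],[0.6,-9,-3,0,0,24,8.5],[0.7,-12,-4,0,0,32,8.5],[0.8,-13.7,-4.3,0,0,42,8.5]]}' >/dev/null;python3 d.py .453 -.1714 .20 0
```

```text
t 20.1 pos [ 0.5013 -0.1308  0.3307] yaw 5.5 tilt [ 0.002 -0.002] q [-0.47  0.27  1.57 -0.    1.3  -0.57] F [0.7 0.6 0.3] w 0.0849 ff 0
shift cm [-3.5 -5.2 13.1] turn deg [0.1 0.1 5.5]
```

```bash
python3 -m inch '{"motion":[[-1.5,-2.5,2,0,0,5.5,8.5],[-3.5,-5.2,5,0,0,5.5,8.5],[-3.5,-5.2,9,0,0,5.5,8.5],[-3.5,-5.2,13,0,0,5.5,8.5],[-3.5,-5.2,16,0,0,5.5,8.5]]}' >/dev/null;python3 d.py .453 -.1714 .04 0
python3 - <<'E'
from h import *
c=read_camera("side"); b=(190,120,290,195)
cv2.imwrite("pics/j1.png",cv2.resize(c["image"][b[1]:b[3],b[0]:b[2]],(800,600),interpolation=cv2.INTER_CUBIC))
E
```

```text
t 20.6 pos [ 0.4534 -0.1696  0.1678] yaw 0.4 tilt [-0.001  0.001] q [-0.59  0.44  1.84  0.    0.86 -0.6 ] F [-0.  -0.4  0.5] w 0.0850 ff 0
shift cm [-0.2 -0.  12.8] turn deg [-0.  -0.   0.4]
```

```bash
python3 -m inch '{"motion":[[-0.2,0,3,0,0,0,8.5],[-0.2,0,5,0,0,0,8.5],[-0.2,0,7,0,0,0,8.5],[-0.2,0,8,0,0,0,8.5],[-0.2,0,8,0,0,0,8.5]]}' >/dev/null;python3 d.py
python3 -m inch '{"motion":[[0,0,1.5,0,0,0,8.5],[0,0,3,0,0,0,8.5],[0,0,4.2,0,0,0,8.5],[0,0,4.8,0,0,0,8.5],[0,0,4.8,0,0,0,8.5]]}' >/dev/null;python3 d.py
```

```text
t 21.1 pos [ 0.4542 -0.1715  0.0888] yaw 0.4 tilt [-0.001  0.001] q [-0.59  0.58  1.9  -0.    0.66 -0.6 ] F [ 0.  -0.1  0.1] w 0.0851 ff 0
t 21.6 pos [ 0.4544 -0.1717  0.041 ] yaw 0.4 tilt [-0.  0.] q [-0.59  0.68  1.92 -0.    0.54 -0.6 ] F [-0.7 -0.3 -0.1] w 0.0848 ff 0
```

```bash
python3 -m inch '{"motion":[[0,0,0,0,0,0,7.6],[0,0,0,0,0,0,7],[0,0,0,0,0,0,6.6],[0,0,0,0,0,0,6.2],[0,0,0,0,0,0,5.2]]}' >/dev/null;python3 d.py
python3 -m inch '{"motion":[[0,0,0,0,0,0,5.2],[0,0,0,0,0,0,5.2],[0,0,-0.5,0,0,0,5.2],[0,0,-1.2,0,0,0,5.2],[0,0,-2.5,0,0,0,5.2]]}' >/dev/null;python3 d.py .49 -.14 .2 0
```

```text
t 22.1 pos [ 0.4536 -0.1713  0.042 ] yaw 0.5 tilt [-0.001  0.001] q [-0.59  0.68  1.92 -0.    0.54 -0.6 ] F [-3.2  0.4  8.9] w 0.0584 ff 62
t 22.6 pos [ 0.4543 -0.1715  0.0659] yaw 0.4 tilt [-0.001  0.001] q [-0.59  0.63  1.91  0.    0.6  -0.6 ] F [-0.  0. -4.] w 0.0581 ff 65
shift cm [  3.1   3.6 -13.4] turn deg [-0.1 -0.1  0.4]
```

```bash
python3 -m inch '{"motion":[[0,0,-3,0,0,0,5.2],[0.5,1,-6.5,0,0,0,5.2],[1.5,2.5,-10,0,0,0,5.2],[3,4.5,-13,0,0,0,5.2],[5,7,-15,0,0,0,5.2]]}' >/dev/null
python3 -m inch '{"motion":[[2.5,1.8,0,0,0,0,5.2],[5.5,3.6,0,0,0,0,5.2],[9,5.6,0,0,0,0,5.2],[13,7.6,0,0,0,0,5.2],[17,9.4,0,0,0,0,5.2]]}' >/dev/null
python3 d.py .6605 .236 .12 0
```

```text
t 23.6 pos [0.6172 0.0511 0.2159] yaw 0.4 tilt [-0.  0.] q [-0.1   0.54  1.46  0.    1.14 -0.1 ] F [ 0.2 -1.  -4.4] w 0.0582 ff 66
shift cm [18.5  4.5  9.6] turn deg [-0.  -0.   0.4]
```

```bash
python3 -m inch '{"motion":[[4,1,0.5,0,0,0,5.2],[8.5,2,1,0,0,0,5.2],[13,3.1,2,0,0,0,5.2],[16.5,4,4,0,0,0,5.2],[18.4,4.4,7,0,0,0,5.2]]}' >/dev/null
python3 -m inch '{"motion":[[0,0,2,0,0,0,5.2],[0,0,3.5,0,0,0,5.2],[0,0,3.5,0,0,0,5.2],[0,0,3.5,0,0,0,5.2]]}' >/dev/null
python3 d.py .6605 .236 .06 0
```

```text
t 24.5 pos [0.6596 0.2333 0.1113] yaw 0.4 tilt [ 0. -0.] q [ 0.18  0.76  1.32 -0.    1.06  0.17] F [ 0.7 -0.6 -2.6] w 0.0583 ff 66
shift cm [0.3 0.1 5.1] turn deg [0.  0.  0.4]
```

```bash
python3 -m inch '{"motion":[[0.3,0.1,1.5,0,0,0,5.2],[0.3,0.1,2.5,0,0,0,5.2],[0.3,0.1,3,0,0,0,5.2],[0.3,0.1,3,0,0,0,5.2]]}' >/dev/null;python3 d.py
python3 -m inch '{"motion":[[0,0,0.5,0,0,0,5.2],[0,0,1,0,0,0,5.2],[0,0,1.5,0,0,0,5.2],[0,0,1.8,0,0,0,5.2],[0,0,2.0,0,0,0,5.2]]}' >/dev/null;python3 d.py
```

```text
t 24.9 pos [0.6594 0.2365 0.0798] yaw 0.4 tilt [-0.003 -0.001] q [ 0.19  0.8   1.33 -0.    1.01  0.18] F [-0.5  0.3 -3.8] w 0.0585 ff 66
t 25.4 pos [0.6601 0.2369 0.0606] yaw 0.4 tilt [-0.001 -0.   ] q [ 0.19  0.83  1.34 -0.    0.97  0.18] F [-0.4  0.  -3.5] w 0.0582 ff 66
```

```bash
python3 -m inch '{"motion":[[0,0,0.1,0,0,0,5.2],[0,0,0.2,0,0,0,5.2],[0,0,0.25,0,0,0,5.2]]}' >/dev/null;python3 d.py
```

```text
t 25.7 pos [0.6604 0.2369 0.0587] yaw 0.4 tilt [0. 0.] q [ 0.19  0.83  1.34 -0.    0.97  0.18] F [-0.3  0.1 -3.9] w 0.0581 ff 66
```

```bash
python3 -m inch '{"motion":[[0,0,0.1,0,0,0,5.2],[0,0,0.1,0,0,0,5.2]]}' >/dev/null;python3 d.py
python3 -m inch '{"motion":[[0,0,0,0,0,0,6.6],[0,0,0,0,0,0,7.5],[0,0,0,0,0,0,8.5],[0,0,-3,0,0,0,8.5],[0,0,-7,0,0,0,8.5]]}' >/dev/null
python3 -m inch '{"motion":[[0,0,-4,0,0,0,8.5],[-2,-1,-8,0,0,0,8.5],[-6,-2,-10,0,0,0,8.5],[-10,-3,-12,0,0,0,8.5],[-14,-4,-13,0,0,0,8.5]]}' >/dev/null;python3 d.py .5 -.13 .35 0
```

```text
t 25.9 pos [0.6605 0.237  0.0582] yaw 0.4 tilt [0.001 0.   ] q [ 0.19  0.83  1.34 -0.    0.97  0.18] F [-1.2 -0.7 -0.8] w 0.0582 ff 66
t 26.9 pos [0.622  0.0955 0.2604] yaw 0.5 tilt [ 0.005 -0.   ] q [-0.02  0.5   1.39 -0.    1.24 -0.03] F [ 0.6  0.4 -0.9] w 0.0851 ff 0
shift cm [-22.4 -12.4  -9. ] turn deg [0.3 0.  0.5]
```

```bash
python3 - <<'E'
from h import *
T,S=read_camera("top"),read_camera("side"); im=T["image"].astype(int)
b=(240,175,290,225); m=np.zeros(im.shape[:2],np.uint8); m[b[1]:b[3],b[0]:b[2]]=((im.max(2)<130)&(im.max(2)-im.min(2)<30))[b[1]:b[3],b[0]:b[2]]
n,l,st,ce=cv2.connectedComponentsWithStats(m); i=1+np.argmax(st[1:,4]); print(st[i],ce[i],ray2plane(T,ce[i],.1), "want .6605 .236")
E
python3 -m inch '{"motion":[[-4,-2,-2,0,0,0,8.5],[-8,-4.5,-4,0,0,0,8.5],[-12,-7,-6,0,0,0,8.5],[-16,-9.5,-8,0,0,0,8.5],[-20,-12.5,-9,0,0,0,8.5]]}' >/dev/null
python3 d.py .46 -.25 .33 0
```

```text
[256 191  14  13 142] [262.78873239 197.06338028] [0.65759078 0.23415668 0.1       ] want .6605 .236
t 27.5 pos [ 0.5009 -0.1019  0.3485] yaw 0.5 tilt [ 0.004 -0.001] q [-0.42  0.24  1.55  0.    1.34 -0.43] F [ 0.8 -0.8  0.5] w 0.0852 ff 0
shift cm [-14.8  -4.2   1.9] turn deg [0.2 0.1 0.5]
```

Jar lid measured within 3 mm of its target. On to the bottle.

```bash
python3 -m inch '{"motion":[[-4,-1.5,0,0,0,0.4,8.5],[-8,-3,0,0,0,0.4,8.5],[-12,-4,0,0,0,0.4,8.5],[-15,-4.2,0.5,0,0,0.4,8.5],[-17,-4,1,0,0,0.4,8.5]]}' >/dev/null
python3 d.py .48 -.3775 .24 0
```

```text
t 28.0 pos [ 0.4618 -0.2729  0.3367] yaw -0.1 tilt [ 0.001 -0.001] q [-0.74  0.29  1.51  0.    1.33 -0.74] F [ 0.5 -0.6 -0.7] w 0.0850 ff 0
shift cm [-10.4   1.8   9.7] turn deg [ 0.   0.  -0.1]
```

```bash
python3 -m inch '{"motion":[[-3,0.4,1,0,0,0,8.5],[-6.5,1,2.5,0,0,0,8.5],[-10.4,1.8,5,0,0,0,8.5],[-10.4,1.8,8,0,0,0,8.5],[-10.4,1.8,9.7,0,0,0,8.5]]}' >/dev/null
python3 -m inch '{"motion":[[0,0,1.5,0,0,0,8.5],[0,0,3,0,0,0,8.5],[0,0,4.5,0,0,0,8.5],[0,0,6,0,0,0,8.5],[0,0,6,0,0,0,8.5]]}' >/dev/null
python3 d.py .48 -.3775 .088 0
python3 - <<'E'
from h import *
c=read_camera("top"); b=(370,180,450,240)
cv2.imwrite("pics/g1.png",cv2.resize(c["image"][b[1]:b[3],b[0]:b[2]],(800,600),interpolation=cv2.INTER_CUBIC))
print(((proj(c,(.48,-.3775,.156))+.5-b[:2])*10).round())
E
```

```text
t 29.0 pos [ 0.4797 -0.373   0.177 ] yaw 0.1 tilt [-0.003  0.005] q [-0.84  0.57  1.53  0.    1.05 -0.85] F [-0.6  0.4 -0.6] w 0.0850 ff 0
shift cm [-0.5  0.1  8.9] turn deg [-0.2 -0.3  0.1]
[478. 485.]
```

```bash
python3 -m inch '{"motion":[[-0.4,0.1,1,0,0,0,8.5],[-0.4,0.1,2.5,0,0,0,8.5],[-0.4,0.1,4,0,0,0,8.5],[-0.4,0.1,5,0,0,0,8.5],[-0.4,0.1,5,0,0,0,8.5]]}' >/dev/null;python3 d.py
python3 -m inch '{"motion":[[0,0,1,0,0,0,8.5],[0,0,2,0,0,0,8.5],[0,0,3,0,0,0,8.5],[0,0,3.7,0,0,0,8.5],[0,0,3.7,0,0,0,8.5]]}' >/dev/null;python3 d.py .48 -.3775 .088 0
```

```text
t 29.6 pos [ 0.4806 -0.3785  0.1284] yaw 0.0 tilt [-0.002  0.002] q [-0.85  0.64  1.55  0.    0.95 -0.85] F [-1.  -0.3  0.1] w 0.0849 ff 0
t 30.1 pos [ 0.4804 -0.3783  0.0913] yaw 0.0 tilt [-0.002  0.002] q [-0.85  0.69  1.58  0.    0.88 -0.85] F [-0.   0.6 -0.2] w 0.0848 ff 0
shift cm [ 0.1 -0.   0.3] turn deg [-0.1 -0.1  0. ]
```

```bash
python3 -m inch '{"motion":[[0,0,0,0,0,0,7.4],[0,0,0,0,0,0,6.6],[0,0,0,0,0,0,5.8],[0,0,0,0,0,0,5.4],[0,0,0,0,0,0,5.1]]}' >/dev/null;python3 d.py
python3 -m inch '{"motion":[[0,0,0,0,0,0,4.9],[0,0,0,0,0,0,4.7],[0,0,0,0,0,0,4.4],[0,0,0,0,0,0,3.6],[0,0,0,0,0,0,3.6]]}' >/dev/null;python3 d.py
python3 -m inch '{"motion":[[0,0,0,0,0,0,3.6],[0,0,-0.4,0,0,0,3.6],[0,0,-1,0,0,0,3.6],[0,0,-2,0,0,0,3.6],[0,0,-3,0,0,0,3.6]]}' >/dev/null;python3 d.py
```

```text
t 30.6 pos [ 0.4811 -0.3791  0.093 ] yaw 0.0 tilt [ 0. -0.] q [-0.85  0.69  1.58 -0.    0.88 -0.85] F [ 0.2 -1.1 -0.1] w 0.0510 ff 0
t 31.1 pos [ 0.4813 -0.3793  0.0933] yaw 0.0 tilt [ 0.001 -0.001] q [-0.85  0.69  1.57 -0.    0.88 -0.85] F [-0.   0.4  4.6] w 0.0409 ff 60
t 31.6 pos [ 0.4808 -0.3788  0.123 ] yaw 0.0 tilt [-0.001  0.001] q [-0.85  0.65  1.56 -0.    0.94 -0.85] F [ 0.3 -0.5 -1.8] w 0.0410 ff 61
```

```bash
python3 -m inch '{"motion":[[0,0,-2.5,0,0,0,3.6],[0,0,-6,0,0,0,3.6],[1,-0.2,-9.5,0,0,0,3.6],[3,-0.6,-12.5,0,0,0,3.6],[6,-1.2,-15,0,0,0,3.6]]}' >/dev/null
python3 -m inch '{"motion":[[3.5,-0.3,-1,0,0,0,3.6],[7.5,-0.5,-2,0,0,0,3.6],[11.5,0,-2.5,0,0,0,3.6],[15,1,-2.5,0,0,0,3.6],[18.5,2.5,-2.5,0,0,0,3.6]]}' >/dev/null
python3 d.py .59 -.02 .29 0
```

```text
t 32.5 pos [ 0.4932 -0.1324  0.2989] yaw 0.0 tilt [ 0.001 -0.001] q [-0.48  0.29  1.63 -0.    1.22 -0.48] F [ 1.3  0.  -2.5] w 0.0407 ff 61
shift cm [11.2  9.7  0.9] turn deg [0.1 0.  0. ]
```

```bash
python3 -m inch '{"motion":[[2.5,2.1,0,0,0,0,3.6],[5.3,4.6,0.5,0,0,0,3.6],[8.3,7.2,1,0,0,0,3.6],[11.2,9.7,1.5,0,0,0,3.6],[14,12,2.5,0,0,0,3.6]]}' >/dev/null
python3 -m inch '{"motion":[[2,1.6,1.5,0,0,0,3.6],[3.8,3.4,4,0,0,0,3.6],[3.8,3.4,7,0,0,0,3.6],[3.8,3.4,9,0,0,0,3.6],[3.8,3.4,9,0,0,0,3.6]]}' >/dev/null
python3 d.py .6488 .0455 .165 0
```

```text
t 33.5 pos [0.645  0.0447 0.1795] yaw 0.1 tilt [-0.008  0.001] q [-0.1   0.62  1.42 -0.    1.11 -0.1 ] F [-0.6  0.1 -3.2] w 0.0405 ff 61
shift cm [0.1 0.4 1.5] turn deg [-0.5 -0.   0.1]
```

```bash
python3 -m inch '{"motion":[[0.1,0.3,1,0,0,0,3.6],[0.1,0.3,1,0,0,0,3.6]]}' >/dev/null; python3 d.py .6488 .0455 .11 0
python3 - <<'E'
from h import *
c=read_camera("side"); im=np.mean([read_camera("side")["image"].astype(float) for _ in range(3)],0)
p=monitor.get_state()["ee_pos"]; h=p[2]-.0933
for z in(.01,.025,.04,.055,.07):
    u,v=proj(c,(p[0],p[1],h+z)); v=int(round(v)); r=im[v,int(u)-14:int(u)+15]
    print(z,round(u,1),v,"r-b",(r[:,2]-r[:,0]).astype(int), "start",int(u)-14)
print("half width px",.023*519/np.linalg.norm(c["eye"]-p))
E
```

```text
t 33.8 pos [0.6513 0.045  0.1731] yaw 0.0 tilt [ 0.001 -0.   ] q [-0.1   0.63  1.41  0.    1.1  -0.1 ] F [-0.2 -0.4 -3.2] w 0.0409 ff 61
shift cm [ 0.1 -0.3  6.3] turn deg [0.1 0.  0. ]
0.01 249.5 229 r-b [30 40 48 55 57 58 57 54 51 52 53 53 53 53 53 52 52 51 49 51 55 58 61 63
 65 66 63 57 48] start 235
0.025 249.3 226 r-b [52 57 58 58 58 58 57 53 52 52 53 54 53 53 54 52 52 50 51 56 63 63 60 56
 53 51 48 45 43] start 235
0.04 249.1 223 r-b [55 57 58 58 59 58 56 52 52 53 53 54 53 53 53 53 52 50 43 32 33 43 51 54
 55 56 54 50 47] start 235
0.055 248.8 219 r-b [64 66 68 69 68 66 61 55 53 52 53 53 53 54 53 53 53 51 47 38 31 28 28 28
 28 27 32 45 53] start 234
0.07 248.6 216 r-b [59 58 59 60 62 61 58 53 50 47 39 34 39 49 53 52 52 52 51 51 49 42 35 30
 29 29 30 30 29] start 234
half width px 6.599844294917089
```

Run:
```python
from h import *
im=np.mean([read_camera("side")["image"].astype(float) for _ in range(4)],0).astype(np.uint8); c=read_camera("side"); b=(220,188,280,248)
I=cv2.resize(im[b[1]:b[3],b[0]:b[2]],(600,600),interpolation=cv2.INTER_CUBIC)
I=cv2.convertScaleAbs(I,alpha=1.5,beta=10)
p=monitor.get_state()["ee_pos"]; h=p[2]-.0933; print(p)
D=lambda q:tuple(int(v) for v in (proj(c,q)+.5-b[:2])*10)
y=np.radians(-3.6); X=np.array([np.cos(y),np.sin(y)]); Y=np.array([-X[1],X[0]]); o=np.array([.6488,.0467])
for s in(-1,1):
    for t in(-1,1): cv2.circle(I,D((*(o+.035*(s*X+t*Y)),.064)),3,(0,0,255),-1)
cv2.line(I,D((p[0],p[1],h)),D((p[0],p[1],h+.07)),(255,0,0),1)
for s in(-1,1): cv2.line(I,D((p[0]-.48*.023*s,p[1]+.87*.023*s,h)),D((p[0]-.48*.023*s,p[1]+.87*.023*s,h+.07)),(255,255,0),1)
cv2.imwrite("pics/g2.png",I)
```

```text
[0.65080845 0.04507144 0.17313547]
```

View pics/g2.png

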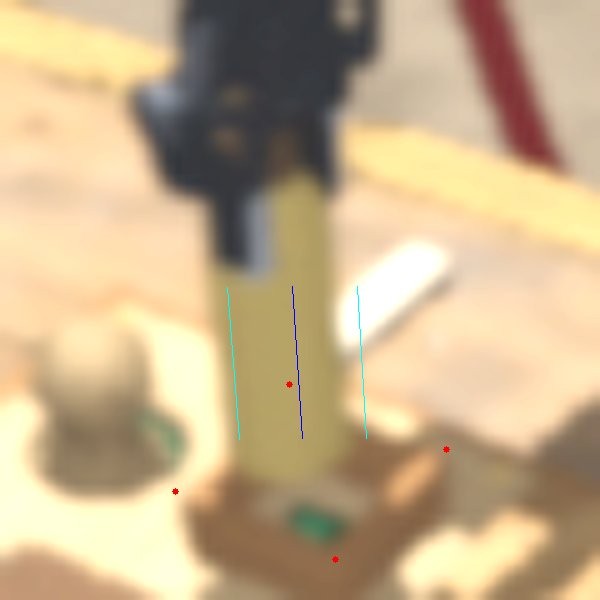

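```bash
python3 -m inch '{"motion":[[0.45,-0.25,0,0,0,0,3.6],[0.45,-0.25,0.8,0,0,0,3.6],[0.45,-0.25,1.4,0,0,0,3.6],[0.45,-0.25,1.8,0,0,0,3.6],[0.45,-0.25,2.1,0,0,0,3.6]]}' >/dev/null; python3 d.py .6488 .0495 .12 0
```

```text
t 34.7 pos [0.6478 0.0496 0.1507] yaw 0.0 tilt [-0.001  0.   ] q [-0.1   0.65  1.44 -0.    1.05 -0.1 ] F [ 0.  -0.5 -2.4] w 0.0413 ff 61
shift cm [-0.   0.1  3.1] turn deg [-0.1 -0.   0. ]
```

```bash
python3 -m inch '{"motion":[[0,0.05,0.5,0,0,0,3.6],[0,0.05,1,0,0,0,3.6],[0,0.05,1.5,0,0,0,3.6],[0,0.05,2,0,0,0,3.6]]}' >/dev/null; python3 d.py
python3 -m inch '{"motion":[[0,0,0.5,0,0,0,3.6],[0,0,1,0,0,0,3.6],[0,0,1.4,0,0,0,3.6],[0,0,1.7,0,0,0,3.6],[0,0,1.7,0,0,0,3.6]]}' >/dev/null; python3 d.py
```

```text
t 35.1 pos [0.6487 0.0496 0.1312] yaw 0.0 tilt [-0.  0.] q [-0.1   0.68  1.45 -0.    1.01 -0.1 ] F [ 0.4  0.8 -2.5] w 0.0407 ff 61
t 35.6 pos [0.6484 0.0496 0.1141] yaw 0.0 tilt [-0.001  0.   ] q [-0.1   0.7   1.46 -0.    0.98 -0.1 ] F [-0.1 -0.  -1.7] w 0.0405 ff 61
```

```bash
python3 -m inch '{"motion":[[0,0,0.2,0,0,0,3.6],[0,0,0.4,0,0,0,3.6],[0,0,0.45,0,0,0,3.6],[0,0,0.45,0,0,0,3.6]]}' >/dev/null; python3 d.py
```

```text
t 36.0 pos [0.6486 0.0496 0.1101] yaw 0.0 tilt [-0. -0.] q [-0.1   0.71  1.46 -0.    0.97 -0.1 ] F [ 0.4  0.  -2.9] w 0.0408 ff 61
```

Less than 1 mm above the bottom; touch down, release, lift and withdraw.

```bash
python3 -m inch '{"motion":[[0,0,0.1,0,0,0,3.6],[0,0,0.1,0,0,0,3.6]]}' >/dev/null; python3 d.py
python3 -m inch '{"motion":[[0,0,0,0,0,0,5],[0,0,0,0,0,0,6.5],[0,0,0,0,0,0,8],[0,0,0,0,0,0,8.5],[0,0,-1.5,0,0,0,8.5]]}' >/dev/null
python3 -m inch '{"motion":[[0,0,-3,0,0,0,8.5],[0,0,-7,0,0,0,8.5],[0,0,-11,0,0,0,8.5],[0,0,-15,0,0,0,8.5],[0,0,-18,0,0,0,8.5]]}' >/dev/null
python3 -m inch '{"motion":[[0,-4,0,0,0,0,8.5],[0,-8,0,0,0,0,8.5],[0,-12,0,0,0,0,8.5],[0,-16,0,0,0,0,8.5],[0,-20,0,0,0,0,8.5]]}' >/dev/null
python3 d.py
python3 - <<'E'
from h import *
T,S=read_camera("top"),read_camera("side"); im=np.mean([read_camera("side")["image"].astype(float) for _ in range(3)],0)
def blob(c,b,f):
    a=c["image"].astype(int)[b[1]:b[3],b[0]:b[2]]; n,l,st,ce=cv2.connectedComponentsWithStats(f(a).astype(np.uint8)); i=1+np.argmax(st[1:,4]); return st[i]+np.r_[b[:2],0,0,0],ce[i]+b[:2]
o=(.6488,.0467)
print("expect nozzle side",proj(S,(*o,.17)),"base",proj(S,(*o,.07)),"top",proj(T,(*o,.172)))
for z in(.075,.095,.115,.13,.15,.165):
    u,v=proj(S,(*o,z)); v=int(round(v)); u=int(u); print(z,u,v,im[v,u-11:u+12,0].astype(int))
st,ce=blob(T,(245,185,280,215),lambda a:(a.max(2)<130)&(a.max(2)-a.min(2)<30)); print("jar lid",st,ray2plane(T,ce,.1))
E
```

```text
t 36.2 pos [0.6489 0.0496 0.1094] yaw 0.0 tilt [ 0.001 -0.   ] q [-0.1   0.71  1.46 -0.    0.97 -0.1 ] F [ 0.8 -0.  -0.9] w 0.0407 ff 61
t 37.7 pos [0.4471 0.0495 0.3053] yaw 0.0 tilt [ 0.002 -0.   ] q [-0.14  0.19  1.75 -0.    1.19 -0.14] F [-1.  -0.2  0.5] w 0.0852 ff 0
expect nozzle side [249.11018648 211.50626906] base [250.61249588 233.2958035 ] top [308.42159976 192.10180974]
0.075 250 232 [113 128 128 118  92  66  59  59  60  60  60  59  59  59  58  58  55  53
  57  67  77  88 100]
0.095 250 228 [134 135 131 114  87  67  65  68  69  70  67  66  64  62  60  64  82 100
 105 103 103 101  99]
0.115 249 224 [138 137 138 135 118  96  85  84  85  84  85  86  85  83  83  81  81  89
 102 111 114 114 114]
0.13 249 220 [109 101  98  98 100  99  87  65  47  42  41  40  43  67 107 141 164 172
 165 145 117  97  96]
0.15 249 216 [106 104 103 103 104 104  97  80  58  45  45  51  67  88 105 113 122 140
 161 174 179 178 171]
0.165 249 213 [110 109 109 110 111 112 111 105  83  59  61  87 104 110 110 109 110 111
 112 115 126 145 159]
jar lid [256 191  14  13 142] [0.65759078 0.23415668 0.1       ]
```

```bash
python3 -c "
from plant import hand_in; print(hand_in())"
```

```text
the job is handed in; nothing more can be done
None
```

I packed the glue bottle, jar, finial and sanding block each into its own insert, released them with the arm clear, and handed the job in at about 38 s; camera and force readings put all four on their recess bottoms (bottle and jar about 3 mm off centre), the finial needed one correction after first landing on its recess rim, and no verdict was returned.

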